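# Put the cooking things back on their own coasters

## Robot

A 6-joint arm with a two-finger parallel gripper is mounted at the origin on a cart in front of the work surface, level with it; the furniture and walls round the work are solid. World frame = base frame: x ahead of the robot, y to its left, z up, the work surface at z = 0. Lengths are in m, angles in degrees, forces in N, time in s.
With the tool pointing down it reaches from about 0.375 to 0.75 m from the base axis. Payload 9 kg.
Tool frame: the origin (TCP) lies where the fingers leave the gripper's body, on its centre line; the fingertips stand 73 mm ahead of it and the grasp point (between the pads) lies 54 mm ahead of it (robot.tip_reach is the distance from the TCP to the fingertips, in m); z points along the fingers, y is the line along which they close (so a half turn about z gives the same grasp; the last joint's range is limited). The gripper opens to 85 mm and grips with 20 to 120 N. Pads are 22 mm wide; open, the fingers measure 114 mm over their backs; the gripper's body (76 mm by 85 mm) begins 54 mm behind the grasp point. The pads swing forward as they close: fully open they stand 13 mm farther back than shut.
Start: joints at [52.672, 5.964, 5.575, 89.605, 0, 77.527], TCP at [0.252, 0.544, 0.304] pointing down, gripper open.
Joint ranges: [-171.21, 171.21], [-48.23, 106.86], [-62.78, 66.21], [-105.2, 120.99], [-86.42, 89.51], [-180, 180]. Speed limits (degrees/s): [127.2, 127.2, 147.25, 180, 180, 180].

## Interface

Orientations are given as [roll, pitch, yaw] about the fixed x, y, z axes, in that order (R = Rz(yaw) Ry(pitch) Rx(roll)).
In Python, from plant import robot gives the robot as it stands. Calls block until the motion is done:
- robot.move_pose(position, orientation): joint-space move of the TCP to a pose.
- robot.line_to(position, vel=0.15, rotation=None, guard=None): straight line of the TCP; rotation=None keeps the orientation; vel is the mean speed in m/s. With guard (N) it stops when the force on the tool has changed by that much, and returns True; else False.
- robot.goto_joints(angles): joint-space move.
- robot.set_gripper(opening): finger opening in m; the grip force is fixed at half the most; returns when the fingers have stopped.
- robot.pause(seconds).
- robot.ik(position, orientation): joint angles nearest the present ones, or None.
- robot.observe(): the state.
- robot.grab_frame(name): name is "side" or "top"; returns the picture (420x560x3 uint8, blue, green, red); there is no depth.
- robot.get_calibration(name): a dict with "vertical_fov" (degrees; the focal length in pixels is half the picture's height over the tangent of half this angle, whatever the lens; pixels are square), "cx", "cy" (the principal point, pixels), "k1" (the pictures are not rectified: a ray, as slopes to the right and down, at radius r is drawn at 1 + k1 r^2 times it, then the intrinsics apply), "rvec" (rotation vector, rad) and "tvec" (3), from world to camera coordinates, as OpenCV has them. Camera axes: x right, y down, z forward; pixel columns grow to the right and rows downward; lengths in m; the calibration is good to about 2 mm. A picture is of the moment at which its call begins. get_calibration takes no time and is no camera call.
A pose or a line that the arm cannot do raises robot.IKError and nothing moves.
- robot.job_done(): hands the job in; it is judged then, once.
The state is a dict: "time": time; "q": joint angles; "qvel": joint speeds; "joint_torque": joint torques, N m; "tool_pos": TCP position; "tcp_rot": TCP orientation; "ft_force": force on the tool from outside, world axes, zero at the start; "torque": the same for the moment, N m; "gripper_width": finger opening in m; "gripper_force": force on a finger pad.
Only numpy, scipy, OpenCV 4.12 (cv2) and the standard library are available. Lean on these libraries where they do the work, as an engineer would, in place of code of your own. Each camera call takes 0.05 s, during which the arm holds its last target. There are 200 camera calls.

## Task

Tidy up after cooking: stand each of the four things upright on the coaster of its own colour, centred in the circle drawn on it: the wooden pepper mill on the brown coaster, the egg-shaped white shaker on the white one, the green kitchen timer on the green one and the black-capped spice jar on the black one. Set them down without dropping them or tipping them over, and leave the mug and the drinking glass standing where they are.

Things in the scene. Friction and masses are not known exactly. Their poses are not given: they have to be found in the camera images.
- mill: wooden pepper mill, upright, loose, about 0.18 kg, 58 mm diameter at the foot, 170 mm tall; its round head, 48 mm wide, lies 123 to 159 mm above the foot (widest at about 141 mm: take it there), with a 12 mm steel knob on top. Round about z. Origin: centre of its underside, z up
- shaker: plain white egg-shaped shaker, upright, loose, about 0.11 kg, 48 mm diameter (widest about 30 mm up), 60 mm tall. Round about z. Origin: centre of its underside, z up
- timer: round twist timer, sage-green upper half on a pale foot, loose, about 0.12 kg, 60 mm diameter, 42 mm tall; does not turn in this task. Origin: centre of its underside, z up
- spice: clear spice jar with a paper label and a wide black cap (its top face shows a tan disc), upright, loose, about 0.11 kg, 41 mm diameter all the way up, 105 mm tall (cap from 84 mm). Round about z. Origin: centre of its underside, z up
- coaster_brown: brown round coaster, fixed to the worktop, 92 mm diameter, 5 mm thick, with a thin cream circle of 74 mm diameter drawn round its middle; it belongs to the pepper mill. Origin: centre of its underside, z up
- coaster_white: white round coaster, fixed to the worktop, 92 mm diameter, 5 mm thick, with a thin dark grey circle of 64 mm diameter drawn round its middle; it belongs to the white shaker. Origin: centre of its underside, z up
- coaster_green: sage-green round coaster, fixed to the worktop, 92 mm diameter, 5 mm thick, with a thin white circle of 76 mm diameter drawn round its middle; it belongs to the green timer. Origin: centre of its underside, z up
- coaster_black: black round coaster, fixed to the worktop, 92 mm diameter, 5 mm thick, with a thin white circle of 57 mm diameter drawn round its middle; it belongs to the spice jar. Origin: centre of its underside, z up
- mug: grey-brown mug, loose bystander to be left alone, 98 mm tall, cup 80 mm diameter; the origin is the middle of the underside of the whole (cup and handle, 112 mm along y): the cup's axis lies at y = +16 mm, the handle reaches to y = -56 mm; z up
- glass: clear empty tumbler, loose bystander to be left alone, 70 mm diameter, 124 mm tall. Origin: centre of its underside, z up
Things that resemble listed ones, but are neither listed nor needed, are in the scene too. What is shaped like the timer but blue or pink is not meant.

How it is judged (in metres and radians):
At the end, for the whole second after the job is handed in: Mill on brown, shaker on white, timer on green, spice jar on black coaster: each within 12 mm of the coaster's centre, its foot 2 to 9 mm above the coaster's underside, upright within 0.1 rad, at rest; mug and glass upright within 0.1 rad and moved less than 30 mm (horizontal distance between mill and coaster_brown below 0.012 m and z of mill in the frame of coaster_brown between 0.002 and 0.009 m and angle between each of mill, shaker, timer, spice, mug, glass's own z axis and vertical below 0.1 rad and linear speed of each of mill, shaker, timer, spice below 0.02 m/s and horizontal distance between shaker and coaster_white below 0.012 m and z of shaker in the frame of coaster_white between 0.002 and 0.009 m and horizontal distance between timer and coaster_green below 0.012 m and z of timer in the frame of coaster_green between 0.002 and 0.009 m and horizontal distance between spice and coaster_black below 0.012 m and z of spice in the frame of coaster_black between 0.002 and 0.009 m and distance of each of mug, glass from where it was at the start of the episode below 0.03 m); the robot touches nothing.
It fails at once if the mill, shaker, timer or spice jar is tipped over (angle between any of mill, shaker, timer, spice's own z axis and vertical above 0.7 rad).
It fails at once if the mill, shaker, timer or spice jar is dropped or thrown (over 0.7 m/s while not in the fingers) ((contact force between mill and the fingers below 0.05 N and linear speed of mill above 0.7 m/s) or (contact force between shaker and the fingers below 0.05 N and linear speed of shaker above 0.7 m/s) or (contact force between timer and the fingers below 0.05 N and linear speed of timer above 0.7 m/s) or (contact force between spice and the fingers below 0.05 N and linear speed of spice above 0.7 m/s)).
It fails at once if the mug or the glass is moved 30 mm or tilted 0.3 rad ((distance of mug from where it was at the start of the episode above 0.03 m or angle between mug's own z axis and vertical above 0.3 rad) or (distance of glass from where it was at the start of the episode above 0.03 m or angle between glass's own z axis and vertical above 0.3 rad)).
It also fails if it takes over 120 s, if anything falls off the work surface, if the arm or the gripper's body presses on something with over 40 N, if the wrist force passes 120 N, or if a joint passes its speed limit or range.

## Working session

There is one attempt and no reset: what is moved stays moved. The work goes in short steps, each a Python script; the robot and the scene stay as the last script left them, time stands still between calls to the robot, and variables do not carry over. Pictures are saved under pics/ and viewed, at most 14 in all, crops included, and the job is handed in when it is done.

```bash
mkdir -p pics; ls
python3 - <<'E'
from plant import robot
import cv2
for n in("side","top"):
    cv2.imwrite(f"pics/{n}0.png",robot.grab_frame(n)); print(n,robot.get_calibration(n))
print(robot.observe())
E
```

```text
pics
side {'vertical_fov': 55.276382484504005, 'cx': 281.3735003836335, 'cy': 210.5131678381891, 'k1': 0.0039546921428710545, 'rvec': array([-0.05153123,  2.86083096, -1.27732264]), 'tvec': array([0.50874399, 0.03999745, 1.08673338])}
top {'vertical_fov': 49.868518820533374, 'cx': 284.12388819228926, 'cy': 209.22596485872796, 'k1': -0.06666882732376755, 'rvec': array([ 2.10258916, -2.16261346,  0.1885632 ]), 'tvec': array([0.01449223, 0.50995124, 1.32615263])}
{'time': 0.1, 'q': array([5.26736216e+01, 5.99551818e+00, 5.53109930e+00, 8.96042766e+01,
       6.96366506e-04, 7.75271256e+01]), 'qvel': array([-0.01034495,  0.00264278,  0.16519409,  0.0739152 ,  0.03313127,
       -0.04324466]), 'joint_torque': array([ 4.85539029e-03, -5.58203101e+01,  5.04722464e+01,  1.29785188e-02,
       -2.97883016e-04,  4.75256783e-06]), 'tool_pos': array([0.25203239, 0.54426497, 0.30319276]), 'tcp_rot': array([-1.79933076e+02, -1.55165914e-02,  1.55146487e+02]), 'ft_force': array([ 0.22384146,  0.75186901, -0.05360815]), 'torque': array([-0.06424365, -0.01033284,  0.02976888]), 'gripper_force': 0.0, 'gripper_width': 0.08547719179031454}
```

View pics/top0.png

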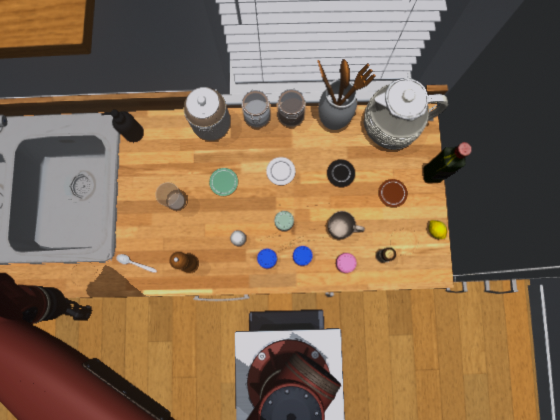

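View pics/side0.png

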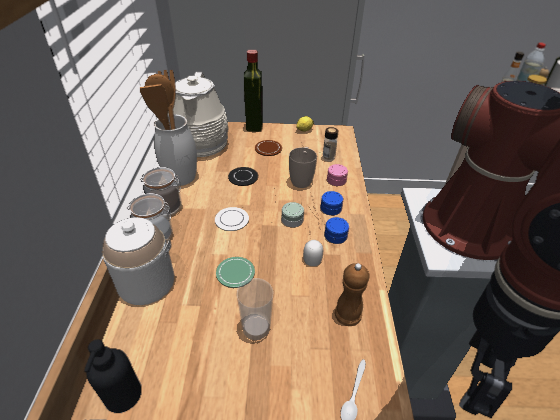

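The top view shows the following:
- **Objects:** mill near (181,260), white shaker (238,238), sage timer (285,220; the blue ones at (267,258) and (303,256) and the pink one at (346,262) are decoys), and spice jar (388,255), which has the tan disc on a black cap. The black bottle at (127,125) is a different shape.
- **Coasters:** green (223,181), white (281,171), black (341,173), brown (393,193).
- **Bystanders:** mug (342,225) and glass (172,197).

I'll confirm these in one enlarged crop and measure.

```bash
cat > h.py <<'E'
import numpy as np, cv2
from plant import robot
def cam(n):
    c=robot.get_calibration(n); f=210/np.tan(np.radians(c["vertical_fov"]/2))
    K=np.array([[f,0,c["cx"]],[0,f,c["cy"]],[0,0,1.]]); R=cv2.Rodrigues(c["rvec"])[0]
    return K,np.array([c["k1"],0,0,0.]),R,np.array(c["tvec"]),c["rvec"]
def ray(n,uv):
    K,d,R,t,_=cam(n); s=cv2.undistortPoints(np.array([[uv]],float),K,d)[0,0]
    return -R.T@t, R.T@np.array([s[0],s[1],1])
def onplane(n,uv,z):
    o,d=ray(n,uv); return (o+d*(z-o[2])/d[2])[:2]
def proj(n,P):
    K,d,R,t,rv=cam(n); return cv2.projectPoints(np.array(P,float).reshape(-1,1,3),rv,t,K,d)[0][:,0]
def two(a,b):
    (o1,d1),(o2,d2)=ray("top",a),ray("side",b)
    s=np.linalg.lstsq(np.c_[d1,-d2],o2-o1,rcond=None)[0]
    p,q=o1+s[0]*d1,o2+s[1]*d2; return (p+q)/2,np.linalg.norm(p-q)
def blob(img,lo,hi,near,r=30):
    """centre of the box, of the HSV blob nearest a pixel"""
    m=cv2.inRange(cv2.cvtColor(img,cv2.COLOR_BGR2HSV),lo,hi)
    w=np.zeros_like(m); cv2.circle(w,tuple(map(int,near)),r,255,-1); m&=w
    cs=[c for c in cv2.findContours(m,cv2.RETR_EXTERNAL,cv2.CHAIN_APPROX_NONE)[0] if len(c)>8]
    c=max(cs,key=cv2.contourArea); return cv2.fitEllipse(cv2.convexHull(c) if len(cv2.convexHull(c))>5 else c),cv2.contourArea(c),cv2.boundingRect(c)
E
python3 - <<'E'
from h import *
t=cv2.imread("pics/top0.png"); s=cv2.imread("pics/side0.png")
cv2.imwrite("pics/crop_top.png",cv2.resize(t[150:285,150:410],None,fx=3,fy=3,interpolation=cv2.INTER_CUBIC))
cv2.imwrite("pics/crop_side.png",cv2.resize(s[120:340,200:400],None,fx=2.7,fy=2.7,interpolation=cv2.INTER_CUBIC))
for im,n,L in((t,"top",dict(green=(223,181),white=(281,171),black=(341,173),brown=(393,193),timer=(285,220),shaker=(238,238))),(s,"side",dict(green=(235,271),white=(232,219),black=(243,176),brown=(268,148),timer=(292,213),shaker=(314,252)))):
  for k,p in L.items():
    r={'shaker':((0,0,110),(180,60,255)),'white':((0,0,130),(180,60,255)),'black':((0,0,0),(180,255,50)),'brown':((0,100,10),(180,255,110))}.get(k,((50,30,40),(95,255,255)))
    z=.005 if k not in("timer","shaker") else {"timer":.042,"shaker":.03}[k]
    e,a,b=blob(im,*r,p,22 if n=="top" else 28); print(n,k,np.round(e[0],1),np.round(e[1],1),a,b,np.round(onplane(n,e[0],z),4))
E
```

```text
top green [223.2 181.5] [26.9 27.8] 560.5 (210, 168, 28, 28) [0.6114 0.1897]
top white [280.4 170.8] [27.8 28.7] 597.5 (266, 157, 29, 28) [0.641 0.008]
top black [340.6 172.9] [25.9 26.5] 514.5 (328, 160, 26, 27) [ 0.6288 -0.1824]
top brown [392.9 192.2] [18.  19.8] 260.5 (384, 183, 19, 19) [ 0.562  -0.3447]
top timer [283.7 220.2] [16.8 17.1] 191.5 (276, 212, 17, 17) [0.477  0.0023]
top shaker [237.3 237.4] [13.6 14.6] 143.5 (231, 231, 14, 14) [0.43   0.1447]
side green [234.8 271.8] [30.1 38.4] 870.5 (216, 257, 39, 31) [0.6136 0.1924]
side white [231.3 218.2] [23.1 34. ] 588.5 (215, 207, 34, 23) [0.6439 0.009 ]
side black [242.5 176.2] [18.2 28.4] 383.5 (229, 167, 28, 19) [ 0.6323 -0.1795]
side brown [267.8 147.9] [15.5 26.2] 191.5 (255, 140, 27, 16) [ 0.5635 -0.3398]Traceback (most recent call last):
  File "<stdin>", line 9, in <module>
  File "h.py", line 23, in blob
    c=max(cs,key=cv2.contourArea); return cv2.fitEllipse(cv2.convexHull(c) if len(cv2.convexHull(c))>5 else c),cv2.contourArea(c),cv2.boundingRect(c)
ValueError: max() iterable argument is empty
```

View pics/crop_top.png

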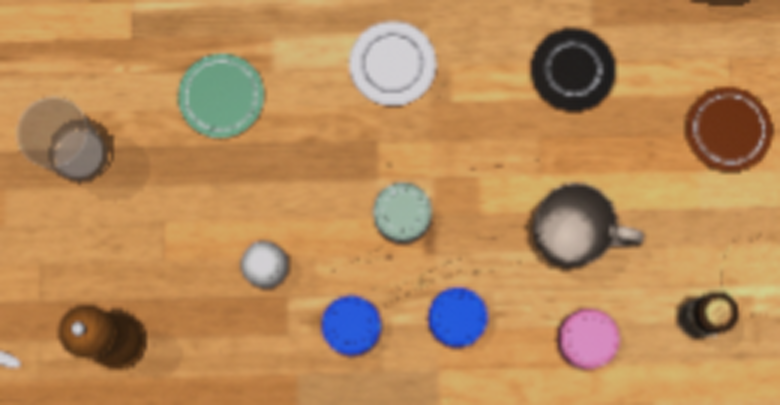

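View pics/crop_side.png

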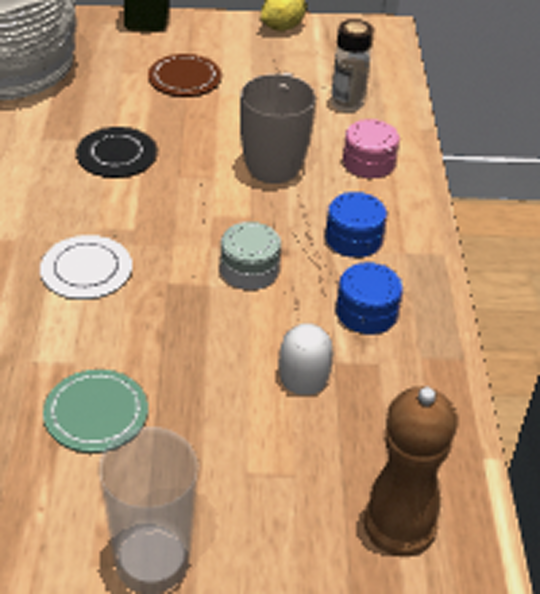

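The crops confirm the identities: one sage-green timer (decoys are blue and pink), one jar with a tan-topped black cap, the mill and the white egg. Both views agree to about 4 mm. Next I'll triangulate the objects.

Run:
```python
from h import *
T=lambda x,y:(x/3+149.67,y/3+149.67)
S=lambda x,y:(x/2.7+199.7,y/2.7+119.7)
for k,a,b,z in(("mill",T(78,328),S(427,396),.168),("spice",T(718,312),S(355,33),.105),("timer",T(403,211),S(250,243),.042),("shaker",T(265,264),S(306,359),.03),("mug",T(572,225),S(277,98),.098),("glass",T(52,133),S(151,466),.124)):
    p,e=two(a,b); print(k,np.round(p,4),round(e,4),np.round(onplane("top",a,z),4),np.round(onplane("side",b,z),4))
print("edge",onplane("top",T(400,395),0),"mug handle",onplane("top",T(640,236),.05))
for x,y,z in((.38,.3,.3),(.4,-.32,.3)):
  for yaw in range(-180,180,45):
    q=robot.ik([x,y,z],[180,0,yaw]); print(x,yaw,None if q is None else np.round(q))
```

```text
mill [0.3601 0.2998 0.1649] 0.0004 [0.3597 0.2991] [0.3611 0.3024]
spice [ 0.3635 -0.2976  0.0982] 0.0018 [ 0.3621 -0.2958] [ 0.3658 -0.2864]
timer [0.4796 0.0012 0.0358] 0.0024 [0.4774 0.0014] [0.4809 0.0077]
shaker [0.4294 0.1428 0.0261] 0.0001 [0.429  0.1424] [0.4299 0.1463]
mug [ 0.4533 -0.1617  0.0969] 0.0048 [ 0.4508 -0.1611] [ 0.4557 -0.1609]
glass [0.5508 0.337  0.1237] 0.0009 [0.5502 0.337 ] [0.5512 0.3371]
edge [0.29455872 0.00959668] mug handle [ 0.4442097  -0.23515761]
0.38 -180 [ 23. -14. -14.  90.   0.  23.]
0.38 -135 [ 23. -14. -14.  90.   0. -22.]
0.38 -90 [ 23. -14. -14.  90.   0. -67.]
0.38 -45 [  23.  -14.  -14.   90.    0. -112.]
0.38 0 [  23.  -14.  -14.   90.    0. -157.]
0.38 45 [ 23. -14. -14.  90.   0. 158.]
0.38 90 [ 23. -14. -14.  90.   0. 113.]
0.38 135 [ 23. -14. -14.  90.   0.  68.]
0.4 -180 [-53.  -9. -10.  89.   0. -53.]
0.4 -135 [-53.  -9. -10.  89.   0. -98.]
0.4 -90 [ -53.   -9.  -10.   89.    0. -143.]
0.4 -45 [-53.  -9. -10.  89.   0. 172.]
0.4 0 [-53.  -9. -10.  89.   0. 127.]
0.4 45 [-53.  -9. -10.  89.   0.  82.]
0.4 90 [-53.  -9. -10.  89.   0.  37.]
0.4 135 [-53.  -9. -10.  89.   0.  -8.]
```

```bash
cat >> h.py <<'E'
D=[180,0,180]
def pick(x,y,z,hi):
    robot.move_pose([x,y,hi],D); robot.line_to([x,y,z],vel=.12)
    robot.set_gripper(0.); o=robot.observe(); print("grip",o["gripper_width"],o["gripper_force"],o["tool_pos"],o["time"])
    robot.line_to([x,y,z+.03],vel=.05); robot.line_to([x,y,hi],vel=.2)
def carry(x,y,z,hi):
    robot.line_to([x,y,hi],vel=.25); robot.line_to([x,y,z+.025],vel=.15); o=robot.observe(); print("over",o["gripper_width"],o["tool_pos"],o["time"])
def release(x,y,z,hi,w=.085):
    print("touch",robot.line_to([x,y,z+.003],vel=.025,guard=5),robot.observe()["tool_pos"][2]-z)
    robot.set_gripper(w); robot.pause(.2); robot.line_to([x,y,z+.02],vel=.06); robot.line_to([x,y,hi],vel=.25); print(robot.observe()["time"])
def snap(tag,boxes):
    """close crops of both views side by side round a world point"""
    out=[]
    for n in("top","side"):
        im=robot.grab_frame(n); cv2.imwrite(f"pics/{tag}_{n}.png",im); u,v=np.clip(proj(n,[boxes])[0].astype(int),70,[489,349])
        out.append(cv2.resize(im[v-70:v+70,u-70:u+70],(400,400),interpolation=cv2.INTER_CUBIC))
    cv2.imwrite(f"pics/{tag}.png",np.hstack(out))
E
python3 - <<'E'
from h import *
pick(.3605,.3005,.191,.345)
carry(.5625,-.342,.191,.345)
snap("mill",[.5625,-.342,.1])
E
```

```text
grip 0.0455853702813207 61.35902054888902 [0.3609467  0.30052169 0.19189185] 3.05
over 0.045516179410639755 [ 0.5628899  -0.34235121  0.21738314] 8.4167
```

View pics/mill.png

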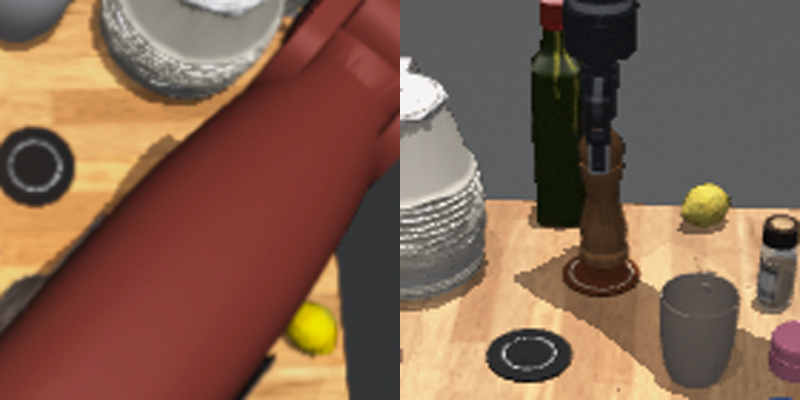

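The mill hangs upright from the gripper just over the brown coaster (right crop, foot near (604,262)). The arm hides it in the top view. I'll lower it and look again once the arm is clear, going on to the shaker.

Run:
```python
from h import *
release(.5625,-.342,.191,.345)
pick(.4295,.144,.080,.26)
snap("m2",[.5625,-.342,.05])
carry(.6425,.0085,.080,.26)
im=robot.grab_frame("side"); u,v=proj("side",[[.6425,.0085,.03]])[0].astype(int)
cv2.imwrite("pics/m3.png",np.hstack([cv2.imread("pics/m2.png")]+[cv2.resize(im[v-70:v+70,u-70:u+70],(400,400))])[:, :][::1, ::1] if 0 else cv2.resize(np.hstack([cv2.imread("pics/m2.png"),cv2.resize(im[v-70:v+70,u-70:u+70],(400,400))]),(798,266)))
```

```text
touch True 0.0059131559000576706
10.9917
grip 0.04460958634512336 61.39076027437113 [0.42992092 0.14403101 0.08080451] 14.9583
over 0.04461268696872906 [0.64317259 0.00841181 0.10629907] 19.05
```

View pics/m3.png

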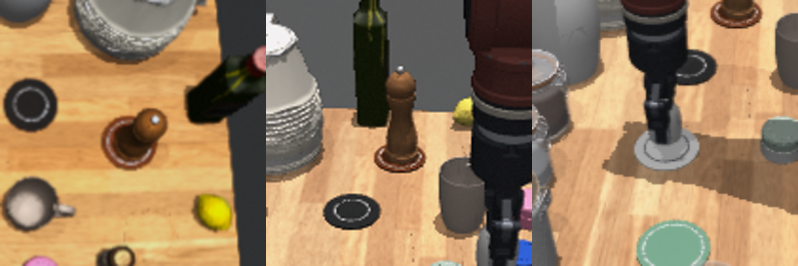

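The mill stands on the brown coaster and the shaker is held over the white one. Next: release the shaker, then do the timer and the spice jar.

Run:
```python
from h import *
release(.6425,.0085,.080,.22)
pick(.479,.0035,.072,.22)
carry(.6125,.191,.072,.22)
snap("timer",[.6125,.191,.03])
```

```text
touch True 0.00587231926561585
21.5333
grip 0.05898186914774525 64.55511599779129 [0.47961586 0.00333618 0.07287413] 24.0
over 0.058519799654033755 [0.61318357 0.19095197 0.09827648] 27.525
```

View pics/timer.png

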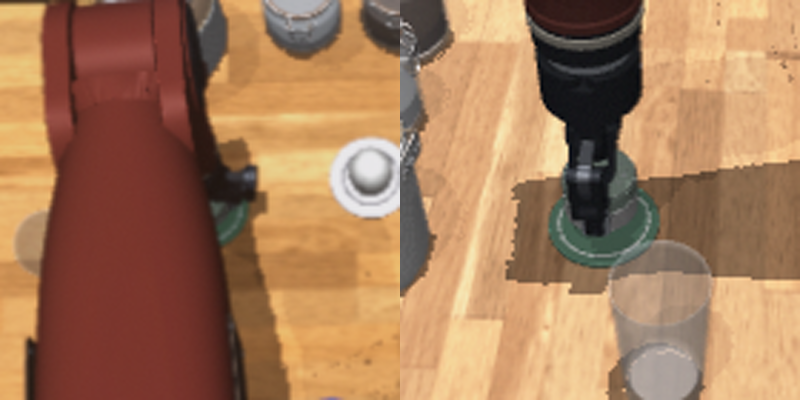

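The timer is held over green, and the finger appears off its middle in the side view. I'll measure the offset from the top-face ellipse before releasing.

Run:
```python
from h import *
im=cv2.imread("pics/timer_side.png"); z=.025
for dx in(0,-.01,-.018):
    c=np.array([.6132+dx,.191]); a=np.linspace(0,2*np.pi,60)
    P=np.c_[c[0]+.03*np.cos(a),c[1]+.03*np.sin(a),np.full(60,.042+z)]
    cv2.polylines(im,[proj("side",P).round().astype(np.int32)],True,{0:(0,0,255),-.01:(0,255,255),-.018:(255,0,0)}[dx],1)
u,v=proj("side",[[.6125,.191,.04]])[0].astype(int)
cv2.imwrite("pics/tm.png",cv2.resize(im[v-40:v+40,u-50:u+50],(750,600),interpolation=cv2.INTER_NEAREST))
```

```text
(no output)
```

View pics/tm.png

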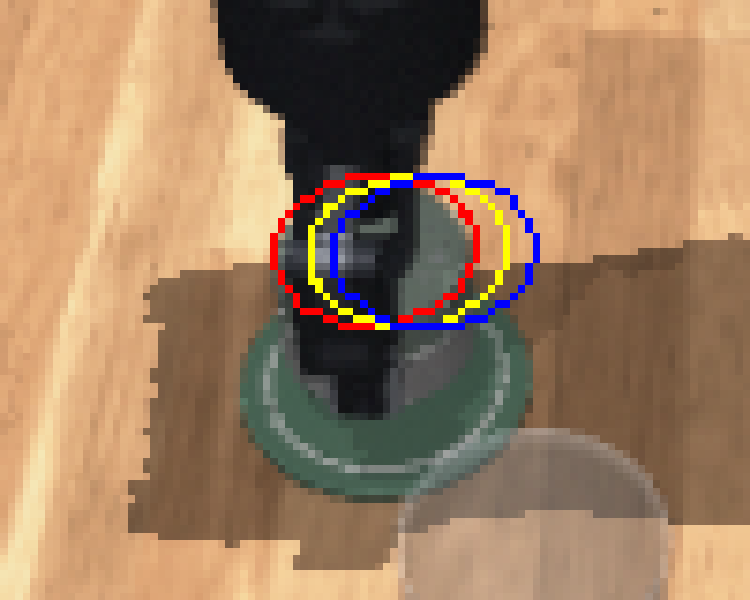

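The red outline (no offset) fits the timer's right and lower edges, so it is centred. I'll release it and do the spice jar.

Run:
```python
from h import *
release(.6125,.191,.072,.31)
pick(.3635,-.2935,.122,.31)
carry(.6305,-.181,.122,.31)
snap("spice",[.6305,-.181,.05])
```

```text
touch True 0.005977984462067043
30.35
grip 0.03977055381126804 59.7076553106308 [ 0.36359526 -0.29376156  0.12228829] 34.5167
over 0.039557533177238036 [ 0.63104472 -0.18134529  0.14832196] 38.75
```

View pics/spice.png

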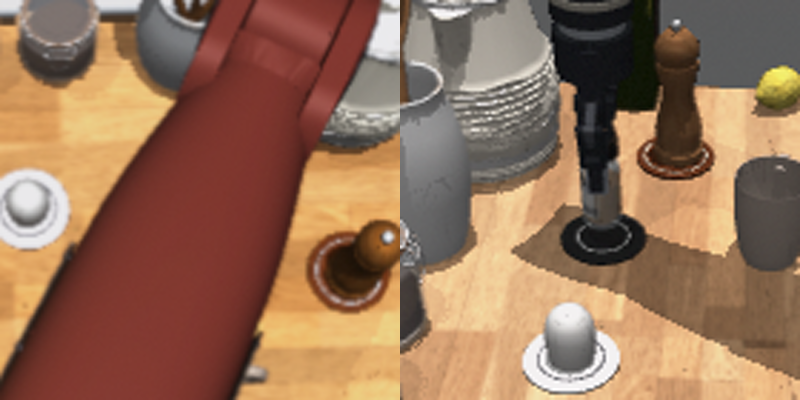

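The jar is held upright over the black coaster, and the mill and shaker are standing. I'll release it, move the arm out of the way, and check all four with outlines drawn at the measured coaster centres.

Run:
```python
from h import *
release(.6305,-.181,.122,.31)
robot.goto_joints([52.672,5.964,5.575,89.605,0,77.527])
C={"mill":(.5625,-.342,.029,.006),"shaker":(.6425,.0085,.024,.035),"timer":(.6125,.191,.030,.047),"spice":(.6305,-.181,.0205,.110)}
H={"mill":.172}
a=np.linspace(0,2*np.pi,60); rows=[]
for n in("top","side"):
    im=robot.grab_frame(n); cv2.imwrite(f"pics/end_{n}.png",im); r=[]
    for k,(x,y,rad,z) in C.items():
        P=np.c_[x+rad*np.cos(a),y+rad*np.sin(a),np.full(60,z)]
        u,v=proj(n,[[x,y,z]])[0].astype(int); c=im[v-30:v+30,u-30:u+30]
        c=cv2.resize(c,(200,200),interpolation=cv2.INTER_CUBIC)
        q=((proj(n,P)-[u-30,v-30]+.5)*200/60-.5)
        cv2.polylines(c,[q.round().astype(np.int32)],True,(0,0,255),1)
        if k=="mill":
            q=((proj(n,[[x,y,.174]])-[u-30,v-30]+.5)*200/60-.5)[0].round().astype(int); cv2.circle(c,tuple(map(int,q)),3,(255,0,255),1)
        r.append(c)
    rows.append(np.hstack(r))
cv2.imwrite("pics/end.png",np.vstack(rows)); print(robot.observe()["time"])
```

```text
touch True 0.005304086039722433
41.5417
44.5167
```

View pics/end.png

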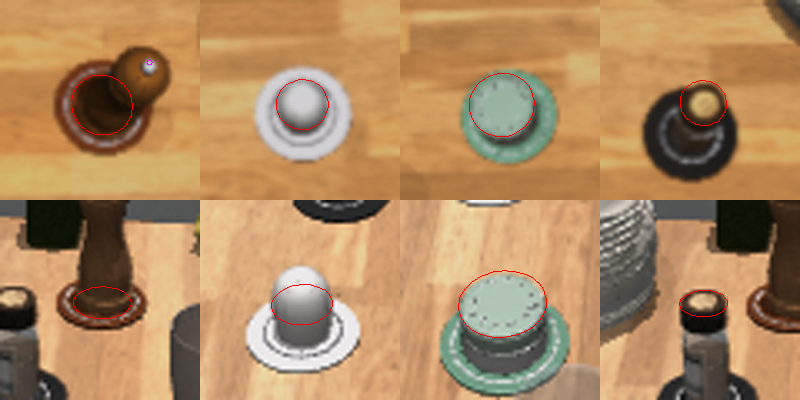

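View pics/end_side.png

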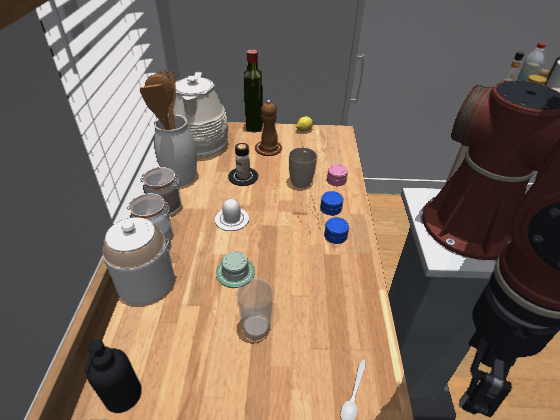

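All four outlines sit on their objects within about 1 px (around 3 mm) in both views. The mug (302,168) and glass (256,310) have not moved.

```bash
python3 -c "
from plant import robot
print(robot.job_done())"
```

```text
the job is handed in; nothing more can be done
None
```

I stood all four things upright on their own coasters, each within about 3 mm of centre by my camera measurements, left the mug and glass in place, and handed the job in at about 45 s; no verdict came back.

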